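Restock and lock the candle case

TASK

Restock the wooden candle case: slide its lid open, lower every ball candle gently into it side by side without dropping it, and slide the lid fully shut. Then take the key from its stand, push it fully down into the lock, turn it clockwise all the way to its stop so that the bolt shoots over the lid, turn it back home, withdraw it and put it back upright in its stand. Leave the brass cup and the tape roll where they are.

Things in the scene. Friction and masses are not known exactly. Their poses are not given: they have to be found in the camera images.
- case_in (a point): centre of the inner floor of the fixed light-wood candle case (6 mm above the table). Axes: z up, x from the case's front wall to its rear (the way the lid opens), y along its length towards the lock block. Inside it measures 100 mm in x, 200 mm in y and is 52 mm deep (rim 58 mm above the table); walls 6 mm. The four candles fit in one row along y, 48 mm apart.
- case_lid (a joint): sliding wooden lid of the case, m: 0 fully shut, grows as it slides to the case's +x (rear), 0.13 fully open; friction about 1.2 N. The lid is a 112 x 206 x 6 mm plate, its top 64 mm above the table. With the bolt shot it can move only some 8 mm
- lid_handle (a point): centre of the wooden bar handle on the lid near its rear edge: 12 mm thick (case x), 60 mm long (case y), 22 mm tall (64 to 86 mm above the table); moves with the lid; axes as the case's
- lock_mouth (a point): centre of the keyway, at the steel lock face on the top of the lock block, 74 mm above the table; axes as the case's (it does not turn). With the lock at home the keyway is a slot 16 mm long (along case x) and 6 mm wide, 28 mm deep, with a flared mouth
- lock_plug (a joint): turn of the lock plug, rad: 0 home, grows clockwise seen from above, stop at 1.31. No spring, friction about 0.03 N m. The key has up to 0.15 rad of play in the keyway
- bolt (a joint): travel of the steel bolt out of the lock block over the lid's edge, m: 0 drawn in, about 0.016 shot. The lock throws it as the plug nears its stop; it stays out when the plug turns back
- key_bow (a point): centre of the key's black head (bow): 32 mm wide (key x), 10 mm thick (key y), 30 mm tall, to be pinched across its 10 mm thickness. Below it hangs a flat steel blade 14 mm wide (key x), 4 mm thick, 40 mm long, its end tapered; key z points up along it, from blade to bow. A half turn about z makes no difference to it. 40 g, loose
- key_tip (a point): lower end of the key's blade, 55 mm below the centre of the bow. Fully in the lock or the stand it is 28 mm below the mouth, leaving 12 mm of blade between mouth and bow
- stand_mouth (a point): centre of the slot's mouth at the top of the small fixed wooden key stand (block 50 x 46 mm on a 70 x 64 mm foot), 34 mm above the table. The slot is as the lock's, 16 mm long along the stand's x, 6 mm wide, 28 mm deep, flared. The key starts in it
- cork_mat: square cork mat, fixed, 175 mm, 3 mm thick, on which the ball candles start; origin at its underside's centre
- ball0_center (a point): ivory ball candle, 44 mm across, 39 mm tall, with a flat foot 28 mm across on which it stands, 35 to 70 g; it hardly rolls; this point is the centre of the ball, 17 mm above its foot; on its side it rests with this point 22 mm up. May be absent (None)
- ball1_center (a point): ivory ball candle, 44 mm across, 39 mm tall, with a flat foot 28 mm across on which it stands, 35 to 70 g; it hardly rolls; this point is the centre of the ball, 17 mm above its foot; on its side it rests with this point 22 mm up. May be absent (None)
- ball2_center (a point): ivory ball candle, 44 mm across, 39 mm tall, with a flat foot 28 mm across on which it stands, 35 to 70 g; it hardly rolls; this point is the centre of the ball, 17 mm above its foot; on its side it rests with this point 22 mm up. May be absent (None)
- ball3_center (a point): ivory ball candle, 44 mm across, 39 mm tall, with a flat foot 28 mm across on which it stands, 35 to 70 g; it hardly rolls; this point is the centre of the ball, 17 mm above its foot; on its side it rests with this point 22 mm up. May be absent (None)
- ball0: the same ball candle; origin at the centre of its foot
- ball1: the same ball candle; origin at the centre of its foot
- ball2: the same ball candle; origin at the centre of its foot
- ball3: the same ball candle; origin at the centre of its foot
- key: the key; origin at the blade's lower end, x along the blade's width, z up
- candle_case: the fixed candle case with its lock block; origin on the table at the middle of both (30 mm along +y from the inner floor's centre), axes as point case_in. The lock block (60 mm long in y, 92 mm in x, top 74 mm above the table) adjoins the case's +y end; the open lid lies behind the case on two runners
- brass_cup: loose brass cup, 63 mm across, 46 mm tall, to be left alone; origin at its underside
- tape: loose tape roll lying flat, 104 mm across, 25 mm tall, to be left alone; origin at its underside
Mind the look-alikes: they are no part of the job. What is shaped like the ball3 but orange or pink is not meant.

How it is judged (in metres and radians):
On the way, in this order (a step that is already met when the one before it is completed fails the run):
1. every ball candle lies in the open case (x of ball0_center in the frame of case_in between -0.052 and 0.052 m and y of ball0_center in the frame of case_in between -0.102 and 0.102 m and z of each of ball0_center, ball1_center, ball2_center, ball3_center in the frame of case_in below 0.03 m and linear speed of each of ball0, ball1, ball2, ball3 below 0.05 m/s and x of ball1_center in the frame of case_in between -0.052 and 0.052 m and y of ball1_center in the frame of case_in between -0.102 and 0.102 m and x of ball2_center in the frame of case_in between -0.052 and 0.052 m and y of ball2_center in the frame of case_in between -0.102 and 0.102 m and x of ball3_center in the frame of case_in between -0.052 and 0.052 m and y of ball3_center in the frame of case_in between -0.102 and 0.102 m and value of joint case_lid above 0.03 m), for 0.2 s.
2. the lid is fully shut (value of joint case_lid below 0.006 m), for 0.2 s.
3. the key is fully in the lock, at home (z of key_tip in the frame of lock_mouth below -0.022 m and horizontal distance between key_tip and lock_mouth below 0.005 m and value of joint lock_plug below 0.2 rad), for 0.1 s.
4. the key, in the lock, is turned to its stop (z of key_tip in the frame of lock_mouth below -0.022 m and horizontal distance between key_tip and lock_mouth below 0.005 m and value of joint lock_plug above 1.22 rad), for 0.1 s.
5. the key, in the lock, is turned back home (z of key_tip in the frame of lock_mouth below -0.022 m and horizontal distance between key_tip and lock_mouth below 0.005 m and value of joint lock_plug below 0.15 rad), for 0.1 s.
6. the key is drawn out upward, clear of the lock (z of key_tip in the frame of lock_mouth above 0.005 m), for 0.1 s.
At the end, for the whole second after the job is handed in: every candle present rests in one layer in the case (centre under 30 mm above its floor), lid shut within 10 mm, bolt out over 12 mm, lock home within 0.2 rad, key at rest in its stand, at least 22 mm deep, within 5 mm of the slot, upright within 0.2 rad (x of ball0_center in the frame of case_in between -0.052 and 0.052 m and y of ball0_center in the frame of case_in between -0.102 and 0.102 m and z of each of ball0_center, ball1_center, ball2_center, ball3_center in the frame of case_in below 0.03 m and linear speed of each of ball0, ball1, ball2, ball3 below 0.05 m/s and x of ball1_center in the frame of case_in between -0.052 and 0.052 m and y of ball1_center in the frame of case_in between -0.102 and 0.102 m and x of ball2_center in the frame of case_in between -0.052 and 0.052 m and y of ball2_center in the frame of case_in between -0.102 and 0.102 m and x of ball3_center in the frame of case_in between -0.052 and 0.052 m and y of ball3_center in the frame of case_in between -0.102 and 0.102 m and value of joint case_lid below 0.01 m and value of joint bolt above 0.012 m and value of joint lock_plug below 0.2 rad and z of key_tip in the frame of stand_mouth below -0.022 m and horizontal distance between key_tip and stand_mouth below 0.005 m and angle between key's own z axis and vertical below 0.2 rad and linear speed of key below 0.03 m/s); the robot touches nothing.
It fails at once if a candle meets the case with more than 20 N (contact force between any of ball0, ball1, ball2, ball3 and candle_case above 20 N).
It fails at once if a candle is dropped into the case from 2 cm or more (fast while still above its floor) ((x of ball0_center in the frame of case_in between -0.052 and 0.052 m and y of ball0_center in the frame of case_in between -0.102 and 0.102 m and z of ball0_center in the frame of case_in between 0.025 and 0.055 m and linear speed of ball0 above 0.45 m/s) or (x of ball1_center in the frame of case_in between -0.052 and 0.052 m and y of ball1_center in the frame of case_in between -0.102 and 0.102 m and z of ball1_center in the frame of case_in between 0.025 and 0.055 m and linear speed of ball1 above 0.45 m/s) or (x of ball2_center in the frame of case_in between -0.052 and 0.052 m and y of ball2_center in the frame of case_in between -0.102 and 0.102 m and z of ball2_center in the frame of case_in between 0.025 and 0.055 m and linear speed of ball2 above 0.45 m/s) or (x of ball3_center in the frame of case_in between -0.052 and 0.052 m and y of ball3_center in the frame of case_in between -0.102 and 0.102 m and z of ball3_center in the frame of case_in between 0.025 and 0.055 m and linear speed of ball3 above 0.45 m/s)).
It fails at once if the brass cup or the tape roll is moved more than 30 mm (distance of any of brass_cup, tape from where it was at the start of the episode above 0.03 m).
Of ball0, ball1, ball2, ball3 only 2 to 4 are there at a start; the rules pass over those that are not, and their reading is None.
At some moment in a run one of ball0, ball1, ball2, ball3 may be knocked a few centimetres aside while the robot is not near it.
It also fails if it takes over 210 s, if anything falls off the work surface, if the arm or the gripper's body presses on something with over 40 N, if the wrist force passes 120 N, or if a joint passes its speed limit or range.

ROBOT

A 6-joint arm with a two-finger parallel gripper is mounted at the origin on a cart in front of the work surface, level with it; the furniture and walls round the work are solid. World frame = base frame: x ahead of the robot, y to its left, z up, the work surface at z = 0. Lengths are in mm, angles in rad, forces in N, time in s.
With the tool pointing down it reaches from about 325 to 875 mm from the base axis. Payload 4.4 kg.
Tool frame: the origin (TCP) lies on the centre line of the jaws, within the pads' length; the fingertips stand ahead of it and the grasp point (between the pads) lies 6 mm ahead of it (ctrl.tcp_to_tips is the z of the fingertips in the tool frame, in mm); z points along the fingers, y is the line along which they close (so a half turn about z gives the same grasp; the last joint's range is limited). The gripper opens to 85 mm and grips with 20 to 120 N. Pads are 22 mm wide; open, the fingers measure 114 mm over their backs; the gripper's body (76 mm by 85 mm) begins 54 mm behind the grasp point. The pads swing forward as they close: fully open they stand 13 mm farther back than shut.
Start: joints at [1.065, 0.207, 1.542, -0, 1.393, -0.15], TCP at [200.305, 538.985, 256.282] pointing down, gripper open.
Joint ranges: [-2.73, 2.73], [-0.86, 2.22], [0.23, 2.46], [-1.11, 4.25], [0.08, 2.63], [-2.82, 2.82]. Speed limits (rad/s): [2.79, 2.79, 3.14, 3.14, 3.14, 3.14].

INTERFACE

Orientations are given as a 3x3 rotation matrix whose columns are the frame's x, y, z axes.
In Python, from plant import ctrl, sensors, optics gives the robot as it stands. Calls block until the motion is done:
- ctrl.move_ptp(position, orientation): joint-space move of the TCP to a pose.
- ctrl.move_l(position, rot=None, vel=150, threshold=None): straight line of the TCP; rot=None keeps the orientation; vel is the mean speed in mm/s. With threshold (N) it stops when the force on the tool has changed by that much, and returns True; else False.
- ctrl.set_joints(angles): joint-space move.
- ctrl.gripper_to(opening, force=None): finger opening in mm; force is the grip in N (None keeps the last); returns when the fingers have stopped.
- ctrl.hold(seconds).
- ctrl.solve_ik(position, orientation): joint angles nearest the present ones, or None.
- sensors.read_state(): the state.
- optics.grab_frame(name): name is "scene" or "top"; returns (picture, depth): 384x512x3 uint8, red, green, blue; 384x512 float32, mm along the optical axis (not along the pixel's ray), 0 where there is no reading.
- optics.camera_params(name): a dict with "mtx" (3x3 intrinsics, pixels), "R" (3x3) and "t" (3): a world point X has camera coordinates R X + t. Camera axes: x right, y down, z forward; pixel columns grow to the right and rows downward; lengths in mm; the calibration is good to about 2 mm. A picture is of the moment at which its call begins. camera_params takes no time and is no camera call.
A pose or a line that the arm cannot do raises ctrl.MotionError and nothing moves.
- ctrl.finish_job(): hands the job in; it is judged then, once.
The state is a dict: "t": time; "q": joint angles; "qvel": joint speeds; "tau": joint torques, N m; "eef_pos": TCP position; "eef_rot": TCP orientation; "force": force on the tool from outside, world axes, zero at the start; "wrist_torque": the same for the moment, N m; "grip_width": finger opening in mm; "grasp_force": force on a finger pad.
Only numpy, scipy, OpenCV 4.12 (cv2) and the standard library are available. Lean on these libraries where they do the work, as an engineer would, in place of code of your own. Each camera call takes 0.05 s, during which the arm holds its last target. There are 200 camera calls.

## Working session

There is one attempt and no reset: what is moved stays moved. The work goes in short steps, each a Python script; the robot and the scene stay as the last script left them, time stands still between calls to the robot, and variables do not carry over. Pictures are saved under pics/ and viewed, at most 18 in all, crops included, and the job is handed in when it is done.

```bash
ls; mkdir -p pics; python3 - <<'E'
from plant import ctrl,sensors,optics
import cv2,numpy as np
for n in ("scene","top"):
    p,d=optics.grab_frame(n); cv2.imwrite(f"pics/{n}0.png",cv2.resize(p[:,:,::-1],(800,600),interpolation=cv2.INTER_CUBIC))
    np.savez(f"{n}0.npz",p=p,d=d,**optics.camera_params(n))
    c=optics.camera_params(n); print(n,c['mtx'],c['R'],c['t'],(d>0).mean())
print(sensors.read_state(),ctrl.tcp_to_tips)
E
```

```text
pics
scene [[478.33539968   0.         255.23613339]
 [  0.         478.33539968 200.13582949]
 [  0.           0.           1.        ]] [[-0.86406774 -0.50289352 -0.02202401]
 [-0.19183243  0.36942496 -0.90924448]
 [ 0.46538937 -0.7814239  -0.41567947]] [ 459.77635569  144.30761272 1290.42110922] 0.9960225423177084
top [[393.4612244    0.         256.65296704]
 [  0.         393.4612244  188.12154267]
 [  0.           0.           1.        ]] [[ 0.01197591 -0.9998827   0.00954816]
 [-0.98879589 -0.01326294 -0.1486835 ]
 [ 0.1487927  -0.00766056 -0.98883874]] [  37.3291477   519.97298226 1280.94459078] 0.9959259033203125
{'t': 0.1, 'q': array([ 1.06449034e+00,  2.07374348e-01,  1.54278210e+00, -7.46329766e-06,
        1.39347735e+00, -1.50553102e-01]), 'qvel': array([ 0.00072065, -0.00155586, -0.00301678, -0.00042955, -0.00077362,
        0.00029655]), 'tau': array([ 8.20558853e-04, -3.84094906e+01, -2.92549413e+01, -1.74928355e-04,
        4.86068180e-03, -7.58235075e-06]), 'eef_pos': array([200.01196009, 538.44045684, 255.23308727]), 'eef_rot': array([[-9.37384840e-01,  3.48293976e-01, -9.83431068e-04],
       [ 3.48295236e-01,  9.37383182e-01, -1.78863375e-03],
       [ 2.98881384e-04, -2.01916252e-03, -9.99997917e-01]]), 'force': array([ 0.7459639 , -0.22374523,  0.04261313]), 'wrist_torque': array([-0.07750863,  0.02548155,  0.01847196]), 'grasp_force': 0.0, 'grip_width': 85.41081309559146} 25.0
```

View pics/scene0.png

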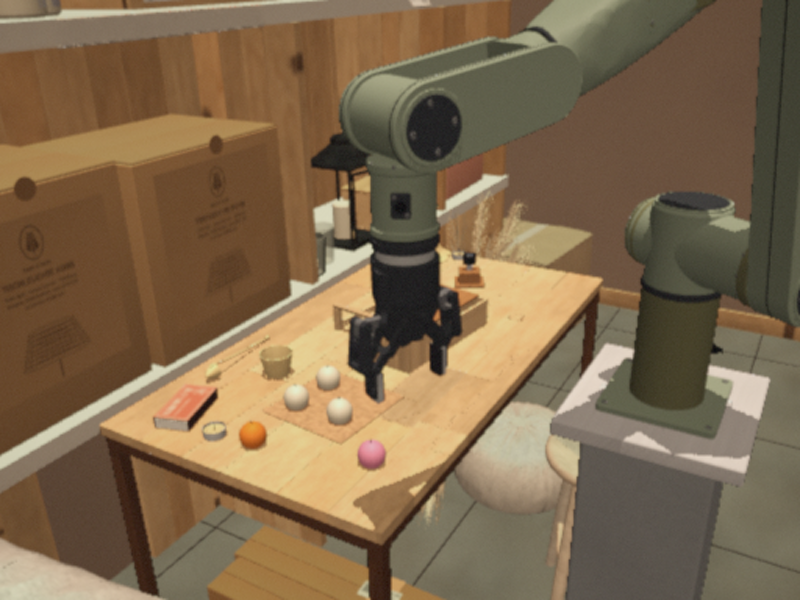

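View pics/top0.png

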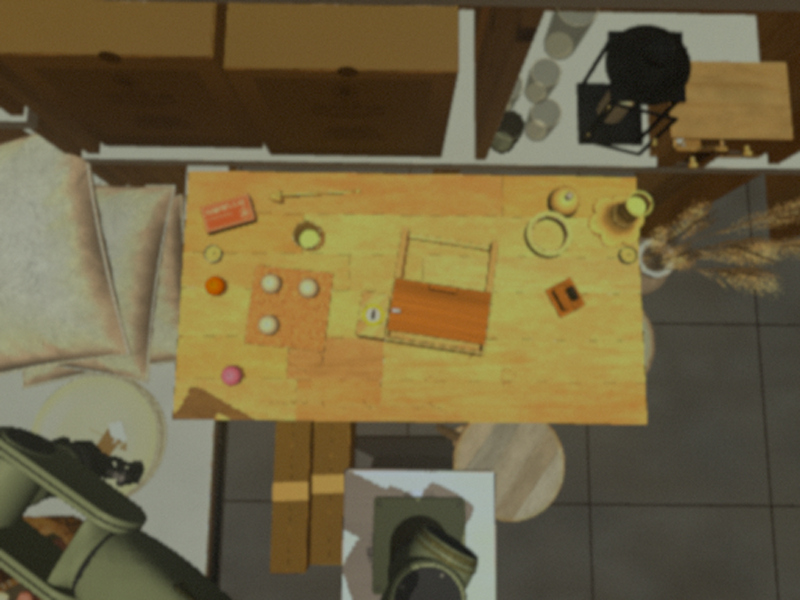

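Top view: three ivory balls on the mat at about (270,284), (308,288) and (268,325). The orange ball at (215,286) and the pink ball at (232,375) are look-alikes and get excluded by colour. The case and lid are at (440,310), with the lock block at (373,315) and the key stand at (565,297). The cup is at (308,236) and the tape at (547,235). Next I enlarge both.

```bash
python3 - <<'E'
import cv2,numpy as np
p=np.load("top0.npz")['p'][:,:,::-1]
a=cv2.resize(p[140:240,150:325],(800,457),interpolation=cv2.INTER_CUBIC)
cv2.imwrite("pics/c1.png",a)
s=np.load("scene0.npz")['p'][:,:,::-1]
b=cv2.resize(p[165:210,335:395],(420,315),interpolation=cv2.INTER_CUBIC)
c=cv2.resize(s[155:195,280:325],(354,315),interpolation=cv2.INTER_CUBIC)
cv2.imwrite("pics/c2.png",np.hstack([b,c]))
E
```

```text
(no output)
```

View pics/c1.png

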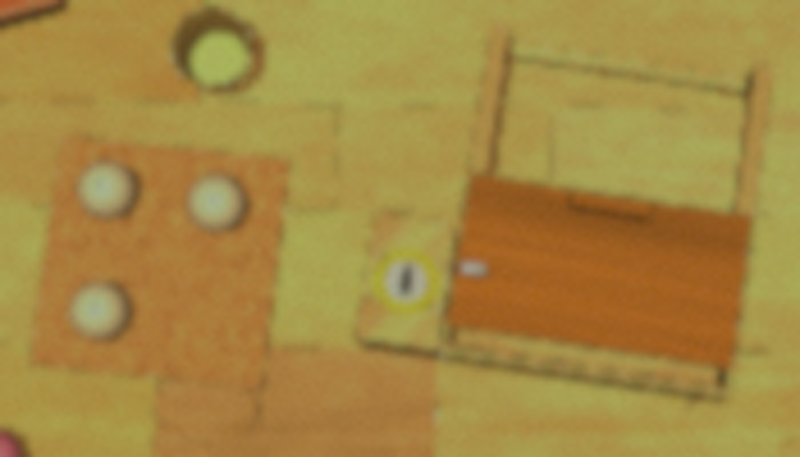

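View pics/c2.png

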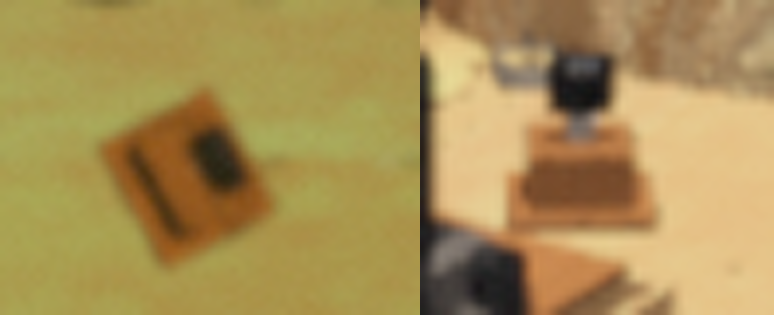

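The crops show three clean ivory balls at crop pixels (107,188), (216,201) and (101,310). The keyway is at (406,281) on the white face. The key's black bow is at (220,160) in the right-hand crop. Next I swing the arm out of the way and measure from both views.

```bash
cat > h.py <<'E'
from plant import ctrl,sensors,optics
import cv2,numpy as np
def cam(n):
    c=optics.camera_params(n); return c['mtx'],c['R'],c['t']
def ray(n,u,v):
    K,R,t=cam(n); d=R.T@np.linalg.solve(K,[u,v,1.]); return -R.T@t,d/np.linalg.norm(d)
def plane(n,u,v,z):
    c,d=ray(n,u,v); return c+d*(z-c[2])/d[2]
def proj(n,X):
    K,R,t=cam(n); p=K@(R@np.asarray(X,float)+t); return p[:2]/p[2]
def tri(uv1,uv2):
    (a,d),(b,e)=ray("top",*uv1),ray("scene",*uv2)
    s=np.linalg.lstsq(np.c_[d,-e],b-a,rcond=None)[0]
    P,Q=a+s[0]*d,b+s[1]*e; return (P+Q)/2,np.linalg.norm(P-Q)
def cloud(n,d):
    K,R,t=cam(n); v,u=np.mgrid[:384,:512]
    c=np.stack([(u-K[0,2])/K[0,0]*d,(v-K[1,2])/K[1,1]*d,d],-1)
    return (c-t)@R
def blobs(m,lo=20,hi=5000):
    n,l,s,c=cv2.connectedComponentsWithStats(m.astype(np.uint8))
    return [(c[i].round(2),s[i]) for i in range(1,n) if lo<=s[i][4]<=hi],l
def down(a):  # tool pointing down, jaw-closing axis y at angle a (rad) in world xy
    y=np.array([np.cos(a),np.sin(a),0]); z=np.array([0,0,-1.]); return np.c_[np.cross(y,z),y,z]
E
python3 - <<'E'
from h import *
q=sensors.read_state()['q'].copy(); q[0]=-1.6; ctrl.set_joints(q)
for n in ("scene","top"):
    p,d=optics.grab_frame(n); np.savez(f"{n}1.npz",p=p,d=d)
    h=cv2.cvtColor(p,cv2.COLOR_RGB2HSV); P=cloud(n,d)
    tab=(P[...,0]>200)&(P[...,0]<850)&(abs(P[...,1])<720)&(P[...,2]>5)&(P[...,2]<110)
    print(n)
    for nm,m in dict(ivory=(h[...,1]<110)&(h[...,2]>120),dark=(h[...,2]<60),lid=(h[...,0]<14)&(h[...,1]>150)).items():
        for c,s in blobs(m&tab,12)[0]:
            k=P[int(c[1]),int(c[0])]; print(nm,c,s.tolist(),k.round(0))
for n in ("scene","top"):
    p=np.load(f"{n}1.npz")['p']
    cr=p[100:290,20:345] if n=="scene" else p[140:240,200:330]
    cv2.imwrite(f"pics/{n}1.png",cv2.resize(cr[:,:,::-1],None,fx=2.4 if n=="scene" else 6,fy=2.4 if n=="scene" else 6,interpolation=cv2.INTER_CUBIC))
E
```

```text
scene
ivory [260.22 146.89] [252, 143, 18, 10, 27] [ 822. -541.   25.]
ivory [249.95 162.43] [245, 156, 11, 11, 63] [ 736. -305.   42.]
ivory [268.23 167.71] [249, 160, 39, 18, 248] [ 692. -376.    5.]
ivory [292.41 162.56] [289, 161, 8, 5, 27] [ 629. -463.    8.]
ivory [201.12 181.35] [198, 178, 7, 8, 17] [ 839. -127.    8.]
ivory [143.72 214.32] [99, 184, 88, 60, 237] [841. 184.   7.]
ivory [240.76 193.  ] [231, 188, 22, 11, 25] [641. -84.  16.]
ivory [246.1  206.45] [243, 203, 7, 9, 31] [506.  96.  72.]
ivory [259.69 203.5 ] [257, 202, 6, 4, 16] [483.  58.  71.]
ivory [254.49 208.53] [250, 206, 10, 6, 45] [477.  99.  73.]
ivory [264.64 211.32] [261, 208, 10, 8, 44] [441. 103.  73.]
ivory [135.   235.52] [132, 232, 7, 8, 31] [737. 329.  27.]
ivory [209.65 241.29] [202, 234, 16, 16, 181] [524. 265.  32.]
ivory [189.08 253.77] [182, 246, 16, 17, 191] [532. 344.  33.]
ivory [ 79.17 252.  ] [75, 249, 10, 8, 23] [839. 447.   4.]
ivory [216.76 262.65] [209, 255, 17, 17, 209] [446. 345.  32.]
ivory [110.62 259.05] [108, 256, 7, 8, 21] [713. 451.  21.]
ivory [ 51.02 267.44] [40, 261, 23, 1
[... 1736 characters left out ...]
, 88] [542. 327.  45.]
ivory [196.67 183.62] [192, 179, 11, 11, 90] [532. 246.  50.]
ivory [238.15 201.08] [234, 197, 10, 9, 62] [471. 104.  77.]
ivory [252.86 198.07] [251, 197, 5, 3, 14] [481.  59.  74.]
ivory [170.95 207.39] [166, 203, 11, 10, 93] [451. 329.  47.]
ivory [146.33 240.27] [143, 237, 8, 8, 48] [343. 404.  40.]
dark [222.94  93.67] [167, 88, 116, 11, 785] [836. 165.  79.]
dark [470.89  91.89] [468, 90, 9, 5, 19] [ 848. -664.   99.]
dark [446.27 100.28] [435, 97, 25, 10, 109] [ 820. -588.   87.]
dark [426.44 104.06] [422, 102, 10, 5, 18] [ 822. -540.   42.]
dark [365.64 187.5 ] [363, 185, 6, 6, 22] [ 523. -311.   73.]
lid [145.71 136.98] [130, 126, 33, 23, 394] [699. 432.  23.]
```

View pics/scene1.png

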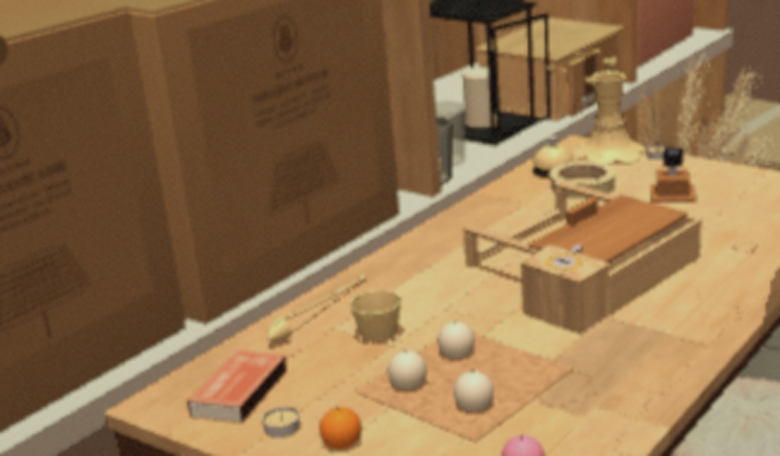

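```bash
python3 - <<'E'
from h import *
T=np.load("top1.npz");S=np.load("scene1.npz")
ht=cv2.cvtColor(T['p'],cv2.COLOR_RGB2HSV); hs=cv2.cvtColor(S['p'],cv2.COLOR_RGB2HSV)
for n,(u,v) in dict(lid=(280,205),lid2=(300,195),stand=(358,192),ftab=(340,210),lockyel=(238,195)).items(): print(n,ht[v,u])
for n,(u,v) in dict(lid=(282,192),handle=(262,188),tab=(300,230),stand=(299,178)).items(): print(n,hs[v,u])
pairs={'b0':((172.56,180.7),(189.08,253.77)),'b1':((196.67,183.62),(209.65,241.29)),'b2':((170.95,207.39),(216.76,262.65)),'bow':((365.64,187.5),(299.94,165.64))}
for k,(a,b) in pairs.items(): print(k,*[np.round(x,1) for x in tri(a,b)])
# proper ball outlines: minEnclosing via non-mat mask
for nm,img,h,pts in (("top",T['p'],ht,[(172.5,180.7),(196.7,183.6),(171,207.4)]),("scene",S['p'],hs,[(189,254),(209.6,241.3),(216.8,262.6)])):
    for u,v in pts:
        r=11; u0,v0=int(u)-r,int(v)-r; m=(h[v0:v0+2*r,u0:u0+2*r,1]<125).astype(np.uint8)
        b,l=blobs(m,40); c=max(b,key=lambda x:x[1][4]); 
        cs=max(cv2.findContours(m,0,1)[0],key=cv2.contourArea); (x,y),R=cv2.minEnclosingCircle(cs)
        print(nm,c[0]+[u0,v0],c[1].tolist(),round(x+u0,1),round(y+v0,1),round(R,1))
for lo in (105,):
  print(ht[195:208,228:250,0].tolist()); print(ht[195:208,228:250,1].tolist());print(ht[195:208,228:250,2].tolist())
E
```

```text
lid [ 15 206 168]
lid2 [ 15 200 158]
stand [ 15 201 119]
ftab [ 27 136 175]
lockyel [ 29 167 173]
lid [ 14 157 188]
handle [ 13 163  94]
tab [ 19 109 216]
stand [ 12 171 109]
b0 [543.8 330.2  20.7] 0.1
b1 [534.9 248.   20.1] 0.3
b2 [452.9 331.8  20.7] 0.6
bow [ 524.  -316.5   58.9] 1.4
top [172.73 180.98] [6, 7, 12, 11, 111] 172.7 181.0 6.1
top [196.66 183.88] [6, 6, 12, 12, 111] 196.6 183.9 6.0
top [171.14 207.47] [5, 6, 13, 12, 118] 171.0 207.5 6.2
scene [187.99 251.58] [0, 0, 22, 20, 333] 188.7 249.9 12.4
scene [208.49 238.18] [0, 0, 22, 20, 370] 208.5 237.0 12.6
scene [216.55 262.18] [3, 2, 18, 19, 267] 216.5 262.0 9.4
[[27, 26, 24, 23, 23, 24, 27, 28, 28, 28, 29, 29, 28, 27, 27, 25, 24, 24, 24, 24, 24, 20], [28, 27, 26, 24, 25, 26, 27, 28, 28, 28, 28, 28, 28, 28, 28, 26, 25, 25, 25, 23, 22, 19], [29, 27, 26, 25, 26, 27, 28, 28, 28, 28, 28, 28, 27, 27, 28, 28, 26, 25, 24, 23, 22, 19], [29, 28, 26, 26, 27, 28, 28, 28, 28, 27, 26, 27, 27, 26, 28, 28, 27, 26, 25, 23, 21, 17], [29, 27, 26, 26, 28, 28, 28, 27, 28, 28, 25, 23, 24, 26, 27, 28, 28, 27, 26, 24, 21, 16], [27, 27, 27, 28, 2
[... 2849 characters left out ...]
2, 176, 173, 167, 154, 157], [173, 171, 171, 175, 174, 173, 175, 175, 166, 137, 106, 119, 152, 171, 173, 169, 172, 174, 170, 162, 155, 161], [174, 170, 172, 172, 172, 174, 173, 174, 166, 142, 120, 130, 160, 172, 171, 172, 172, 174, 167, 155, 153, 164], [169, 166, 166, 166, 171, 172, 174, 172, 169, 157, 143, 152, 166, 173, 173, 174, 172, 173, 164, 146, 144, 159], [167, 163, 164, 165, 170, 171, 172, 172, 173, 169, 167, 168, 171, 172, 173, 171, 171, 170, 161, 138, 138, 156], [163, 165, 170, 172, 172, 172, 174, 173, 174, 172, 174, 172, 175, 171, 169, 167, 167, 167, 159, 134, 138, 157], [164, 169, 173, 174, 173, 175, 175, 173, 171, 171, 174, 174, 172, 170, 166, 165, 164, 167, 153, 134, 143, 158]]
```

View pics/top1.png

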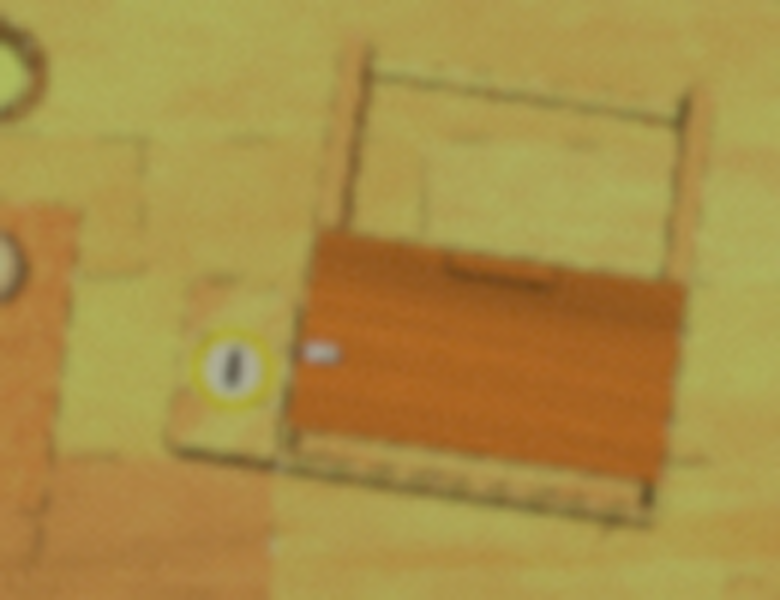

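The enlarged view shows the keyway at (233,367), running along case x. The lid's rear edge is at (500,258) with the handle bar at (500,270). There is a small steel patch on the lid at (320,352), and a front-wall strip shows ahead of the lid, so the lid starts a little open or the front wall has a ledge.

```bash
python3 - <<'E'
from h import *
T=np.load("top1.npz");S=np.load("scene1.npz")
ht=cv2.cvtColor(T['p'],cv2.COLOR_RGB2HSV).astype(int); hs=cv2.cvtColor(S['p'],cv2.COLOR_RGB2HSV).astype(int)
def hull(m,u0,v0,pick):
    m=cv2.resize(m.astype(np.float32),None,fx=4,fy=4,interpolation=cv2.INTER_LINEAR)>.5
    cs=[c for c in cv2.findContours(m.astype(np.uint8),0,1)[0] if cv2.contourArea(c)>60]
    c=cv2.convexHull(pick(cs)); M=cv2.moments(c); return ((np.array([M['m10'],M['m01']])/M['m00']+.5)/4-.5)+[u0,v0],(c.reshape(-1,2)+.5)/4-.5+[u0,v0]
big=lambda cs:max(cs,key=cv2.contourArea)
allp=lambda cs:np.vstack(cs)
l1,_=hull(ht[192:212,228:250,1]<105,228,192,big)
# scene lock disc
s=hs[200:216,238:272]; print(s[...,1].tolist())
m=(s[...,1]<70); l2,pp=hull(m,238,200,allp); print('lock',l1,l2,tri(l1,l2), plane("top",*l1,74),plane("scene",*l2,74))
# keyway slot: dark pixels in disc
sub=ht[196:206,235:243,2]; w=np.clip(165-sub,0,None); v,u=np.mgrid[196:206,235:243]; k=np.array([(u*w).sum(),(v*w).sum()])/w.sum(); print('slot',k,plane("top",*k,74))
# lid
m=(ht[150:235,230:330,0]<=19)&(ht[150:235,230:330,1]>175); c,pp=hull(m,230,150,big)
W=np.array([plane("top",*x,64)[:2] for x in pp],np.float32); r=cv2.minAreaRect(W); print('lid',r,cv2.boxPoints(r).round(1).tolist())
np.save('lidpp.npy',pp)
# stand
m=(ht[170:215,340:385,0]<=21)&(ht[170:215,340:385,1]>165)|(ht[170:215,340:385,2]<60); c,pp=hull(m,340,170,big)
W=np.array([plane("top",*x,12)[:2] for x in pp],np.float32); r=cv2.minAreaRect(W); print('stand@12',r)
# bow
m=(ht[175:200,350:380,2]<75)
b,_=blobs(m,5);print('bow',[(x[0]+[350,175],x[1].tolist()) for x in b])
c,pp=hull(m[8:,10:],360,183,big); W=np.array([plane("top",*x,76)[:2] for x in pp],np.float32); print(c,cv2.minAreaRect(W))
P=cloud("top",T['d'])
for n,(u,v) in dict(lid=(285,205),lid2=(262,195),patch=(253,198),lockblk=(233,205),table=(330,215),bow=(366,188),frontwall=(280,219)).items(): print(n,P[v,u].round(1))
E
```

```text
[[102, 109, 115, 122, 137, 145, 154, 157, 161, 156, 160, 160, 159, 157, 160, 159, 157, 155, 156, 157, 160, 159, 155, 154, 155, 156, 156, 158, 158, 159, 159, 156, 157, 159], [101, 115, 128, 138, 155, 157, 157, 159, 157, 156, 147, 148, 151, 155, 155, 154, 154, 154, 158, 158, 155, 140, 122, 126, 143, 155, 156, 158, 157, 157, 153, 155, 155, 157], [115, 120, 132, 154, 160, 159, 163, 157, 147, 128, 113, 126, 130, 136, 141, 143, 150, 156, 157, 153, 135, 99, 68, 77, 124, 152, 156, 159, 155, 154, 156, 158, 155, 154], [123, 124, 128, 132, 138, 142, 149, 140, 121, 103, 92, 110, 113, 116, 117, 118, 115, 137, 147, 134, 89, 56, 43, 46, 109, 155, 154, 158, 156, 156, 158, 156, 158, 156], [125, 127, 127, 124, 125, 124, 121, 110, 100, 97, 98, 104, 110, 110, 109, 101, 96, 115, 125, 109, 65, 44, 51, 67, 124, 155, 154, 154, 158, 156, 156, 155, 157, 156], [109, 108, 111, 118, 122, 115, 105, 102, 97, 98, 98, 103, 110, 116, 116, 114, 112, 119, 121, 117, 110, 100, 105, 108, 132, 147, 152, 152, 155, 154, 158, 156, 158, 156], [97, 99, 105, 111, 115, 108, 104, 102, 98, 98, 101, 112, 122, 124, 115, 112, 104, 106
[... 1893 characters left out ...]
47802734375, -34.93128204345703), (207.14300537109375, 112.76539611816406), 82.06976318359375) [[410.5, -129.6999969482422], [522.2000122070312, -145.3000030517578], [550.7000122070312, 59.900001525878906], [439.0, 75.4000015258789]]
stand@12 ((520.9435424804688, -315.60540771484375), (71.11984252929688, 65.14729309082031), 28.843690872192383)
bow [(array([365.5, 187.5]), [13, 9, 6, 8, 32])]
[365.5 187.5] ((520.6846923828125, -311.3995056152344), (25.165834426879883, 16.639799118041992), 44.22211837768555)
lid [460.7 -49.   67.3]
lid2 [492.9  26.3  65.6]
patch [482.1  55.7  69. ]
lockblk [458.2 120.4  70.1]
table [ 435.9 -209.3   -3.3]
bow [ 519.4 -313.7   73.6]
frontwall [419.3 -37.    5.8]
```

```bash
cat >> h.py <<'E'
TH=np.deg2rad(-7.93); CX=np.array([np.cos(TH),np.sin(TH),0]); CY=np.array([-np.sin(TH),np.cos(TH),0])
E
python3 - <<'E'
from h import *
print('lock',tri((238.06,201.0),(254.5,208.75)))
lid=np.array([480.6,-34.93,0])
for z in (86,75):
    H=plane("top",282.8,184.2,z); print('handle',H,(H-lid)@CX,(H-lid)@CY)
H=lid+CX*42+CY*0; H[2]=93
R=down(TH)
print(ctrl.solve_ik(H,R))
q=sensors.read_state()['q'].copy(); q[0]=-0.3; q[5]=q[0]-TH; ctrl.set_joints(q)
ctrl.move_ptp(H+[0,0,60],R); ctrl.gripper_to(55)
print(ctrl.move_l(H,vel=60,threshold=8),sensors.read_state()['eef_pos'])
p,d=optics.grab_frame("scene"); 
ctrl.gripper_to(0,force=30); s=sensors.read_state(); print(s['grip_width'],s['grasp_force'],s['force'],s['eef_pos'],s['t'])
p2,d=optics.grab_frame("scene")
cv2.imwrite("pics/h1.png",np.hstack([cv2.resize(x[150:230,220:320,::-1],(400,320),interpolation=cv2.INTER_CUBIC) for x in (p,p2)]))
E
```

```text
lock (array([471.50052502, 104.25814115,  73.85604058]), np.float64(0.9286657411749012))
handle [526.31987768 -40.24845161  86.        ] 46.01642540216629 1.0400654722123064
handle [528.09735873 -41.07312058  75.        ] 47.89068297185202 0.4685094043345149
[-2.43152777e-01  2.97034719e-01  1.80381456e+00 -4.44089210e-16
  1.04074338e+00 -1.04748167e-01]
False [522.67311267 -40.81861624  93.49717187]
10.92716229269764 33.982579708099365 [ 0.6927157  -0.65849701  3.38761977] [522.99383429 -40.88032476  93.67916213] 9.1583
```

View pics/h1.png

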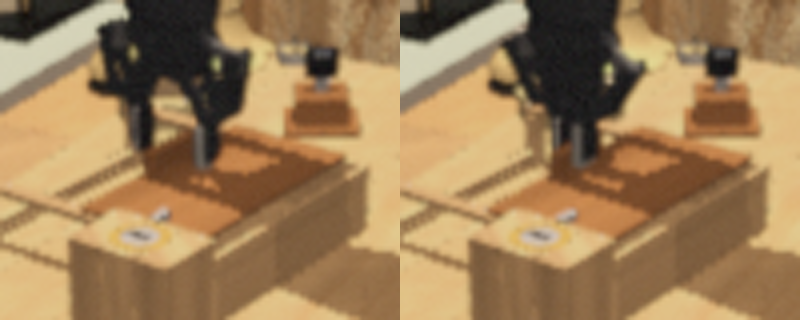

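The jaws hold the handle bar (right half, around pixel (570,140)). I pull the lid open.

```bash
python3 - <<'E'
from h import *
s=sensors.read_state(); p0=s['eef_pos']
print(ctrl.move_l(p0+CX*108,vel=70,threshold=15))
s=sensors.read_state(); print((s['eef_pos']-p0)@CX,s['force'],s['grip_width'])
ctrl.gripper_to(40); ctrl.move_l(s['eef_pos']+[0,0,150],vel=200)
q=sensors.read_state()['q'].copy(); q[0]=-1.0; ctrl.set_joints(q)
T,d=optics.grab_frame("top"); S,d2=optics.grab_frame("scene"); np.savez("top2.npz",p=T,d=d); np.savez("scene2.npz",p=S,d=d2)
cv2.imwrite("pics/t2.png",cv2.resize(T[140:240,155:330,::-1],(800,457),interpolation=cv2.INTER_CUBIC))
print(s['t'])
E
```

```text
False
108.1380662248622 [ 1.0817417  -0.7378994   2.81121476] 11.313606948535725
10.9083
```

View pics/t2.png

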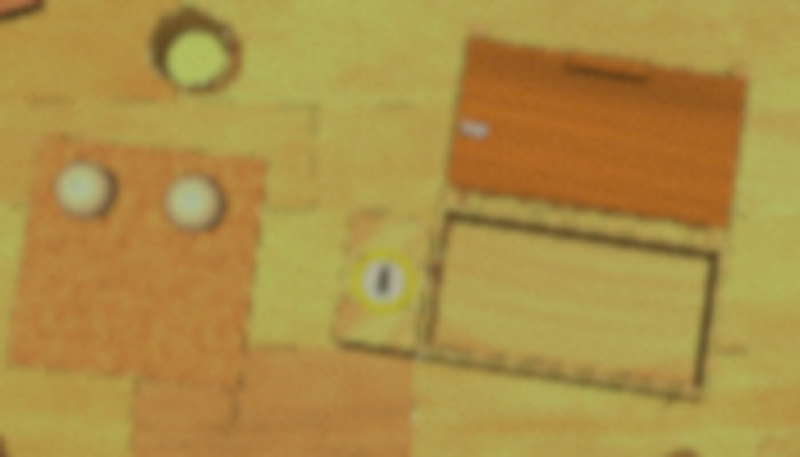

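The case is open with the lid behind it. The ball that was at crop (76,310) is no longer there, so it must have been knocked. I search both images for it.

```bash
python3 - <<'E'
from h import *
T=np.load("top2.npz")['p'];S=np.load("scene2.npz")['p']
cv2.imwrite("pics/t3.png",np.hstack([cv2.resize(T[150:285,110:230,::-1],(400,450),interpolation=cv2.INTER_CUBIC),cv2.resize(S[200:335,150:270,::-1],(400,450),interpolation=cv2.INTER_CUBIC)]))
E
```

```text
(no output)
```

View pics/t3.png

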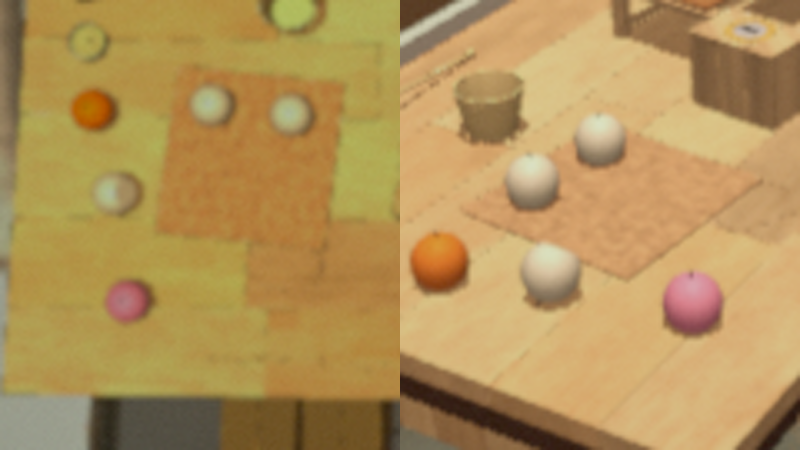

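The knocked candle lies at top-crop (117,192), beside the mat, and it is still ivory, so it is the right one. The orange ball at (93,109) and the pink ball at (128,300) stay out. Next I triangulate all three candles and the case.

```bash
cat >> h.py <<'E'
LOCK=np.array([471.4,104.1,74.])
def balls():
    """(x,y) candidates on table from the top view and triangulated centres"""
    out=[]
    T,dt=optics.grab_frame("top"); S,ds=optics.grab_frame("scene")
    c={}
    for n,p,d in (("top",T,dt),("scene",S,ds)):
        h=cv2.cvtColor(p,cv2.COLOR_RGB2HSV); P=cloud(n,d)
        m=(h[...,1]<(120 if n=="top" else 75))&(h[...,2]>100)&(P[...,0]>330)&(P[...,0]<600)&(P[...,1]>210)&(P[...,1]<500)&(P[...,2]>12)&(P[...,2]<70)
        c[n]=blobs(m,40,500)[0]
    for a,sa in c["top"]:
        best=min(((tri(a,b)) for b,sb in c["scene"]),key=lambda r:r[1]+abs(r[0][2]-20)*.3,default=None)
        if best is not None: out.append((best[0].round(1),best[1].round(1),plane("top",*a,21).round(1)))
    return out
E
python3 - <<'E'
from h import *
for b in balls(): print(b)
C=LOCK-136*CY; print('case guess',C)
for n,(u,v) in dict(rear_in=(581,232),front_in=(565,366),left_in=(440,280),right_in=(713,320),rear2=(581,212)).items():
    X=plane("top",155+u/4.571-.4,140+v/4.571-.4,58); print(n,((X-C)@CX).round(1),((X-C)@CY).round(1))
d=np.load("top2.npz")['d']; h=cv2.cvtColor(np.load("top2.npz")['p'],cv2.COLOR_RGB2HSV).astype(int)
P=cloud("top",d)
# floor extent by depth along a cut at case y=0
L=[(((P[v,282]-C)@CX).round(0),P[v,282,2].round(0)) for v in range(180,232)]; print(L)
m=np.zeros((384,512),np.uint8); m[140:195,240:325]=((h[...,0]<=19)&(h[...,1]>175))[140:195,240:325]
c=cv2.convexHull(max(cv2.findContours(m,0,1)[0],key=cv2.contourArea)).reshape(-1,2)
W=np.array([plane("top",*x,64)[:2] for x in c],np.float32); r=cv2.minAreaRect(W); print('lid',r,(np.array([*r[0],0])-C)@CX)
E
```

```text
(array([542.9, 329.4,  27.5]), np.float64(2.2), array([543. , 330.1,  21. ]))
(array([534. , 247.4,  27.5]), np.float64(2.2), array([534. , 247.8,  21. ]))
(array([452.5, 432.3,  25.7]), np.float64(4.8), array([451. , 432.3,  21. ]))
(array([374.2, 398.2, 139.7]), np.float64(76.0), array([344.2, 408.4,  21. ]))
case guess [452.63701069 -30.59948119  74.        ]
rear_in 58.1 -0.2
front_in -39.4 -2.4
left_in 8.3 95.3
right_in 9.3 -102.9
rear2 72.6 1.9
[(np.float64(92.0), np.float64(61.0)), (np.float64(88.0), np.float64(65.0)), (np.float64(85.0), np.float64(62.0)), (np.float64(82.0), np.float64(61.0)), (np.float64(78.0), np.float64(65.0)), (np.float64(76.0), np.float64(59.0)), (np.float64(81.0), np.float64(6.0)), (np.float64(79.0), np.float64(-0.0)), (np.float64(75.0), np.float64(3.0)), (np.float64(62.0), np.float64(60.0)), (np.float64(59.0), np.float64(60.0)), (np.float64(58.0), np.float64(44.0)), (np.float64(58.0), np.float64(21.0)), (np.float64(57.0), np.float64(6.0)), (np.float64(54.0), np.float64(4.0)), (np.float64(50.0), np.float64(7.0)), (np.float64(47.0), np.float64(4.0)), (np.
[... 742 characters left out ...]
.float64(-24.0), np.float64(4.0)), (np.float64(-28.0), np.float64(6.0)), (np.float64(-31.0), np.float64(7.0)), (np.float64(-34.0), np.float64(3.0)), (np.float64(-38.0), np.float64(3.0)), (np.float64(-45.0), np.float64(57.0)), (np.float64(-47.0), np.float64(46.0)), (np.float64(-48.0), np.float64(3.0)), (np.float64(-51.0), np.float64(4.0)), (np.float64(-54.0), np.float64(-2.0)), (np.float64(-58.0), np.float64(1.0)), (np.float64(-61.0), np.float64(-5.0)), (np.float64(-64.0), np.float64(-1.0)), (np.float64(-68.0), np.float64(-2.0)), (np.float64(-71.0), np.float64(-3.0))]
lid ((582.7238159179688, -49.404396057128906), (203.00653076171875, 112.34444427490234), 82.07513427734375) 131.43721757835735
```

```bash
cat >> h.py <<'E'
CASE=LOCK-136*CY+9.5*CX; CASE[2]=6
class Bad(Exception): pass
def pick_ball(xy,zc=20,op=64):
    R=down(TH); g=np.array([*xy,zc+11.])
    ctrl.move_ptp(g+[0,0,130],R); ctrl.gripper_to(op)
    ctrl.move_l(g+[0,0,45],vel=200)
    if ctrl.move_l(g,vel=70,threshold=8): raise Bad(("touch",sensors.read_state()['eef_pos']))
    ctrl.gripper_to(30,force=25); s=sensors.read_state()
    print('grip',s['grip_width'],s['grasp_force'],s['eef_pos'].round(1))
    if s['grip_width']<35: raise Bad("missed")
    ctrl.move_l(g+[0,0,130],vel=200)
    print('lifted',sensors.read_state()['grip_width'])
def place_ball(cy,cx=0,zc=23):
    R=down(TH); g=CASE+CX*cx+CY*cy; g[2]=zc+12.
    ctrl.move_ptp(g+[0,0,110],R); ctrl.move_l(g+[0,0,60],vel=150)
    t=ctrl.move_l(g,vel=35,threshold=6); s=sensors.read_state(); print('place',t,s['eef_pos'].round(1),s['force'].round(1),s['grip_width'])
    ctrl.gripper_to(54); ctrl.move_l(s['eef_pos']+[0,0,100],vel=100)
E
python3 - <<'E'
from h import *
pick_ball((534.3,247.8)); place_ball(60)
q=sensors.read_state()['q'].copy(); q[0]=-1.0; ctrl.set_joints(q)
for b in balls(): print(b)
T,d=optics.grab_frame("top"); S,_=optics.grab_frame("scene")
cv2.imwrite("pics/b1.png",np.hstack([cv2.resize(T[150:245,130:320,::-1],(500,250),interpolation=cv2.INTER_CUBIC),cv2.resize(S[170:230,220:290,::-1],(292,250),interpolation=cv2.INTER_CUBIC)]))
print(sensors.read_state()['t'])
E
```

```text
grip 41.76083011493019 25.593686948050163 [535.  248.   31.9]
lifted 42.076125016912435
place False [470.8  27.5  35.4] [0.2 0.7 2.9] 41.81866029755311
(array([543. , 329.3,  27.2]), np.float64(2.4), array([543. , 329.9,  21. ]))
(array([451.2, 466.2,  26.2]), np.float64(3.7), array([450.1, 466.7,  21. ]))
(array([394. , 443.5,  26.3]), np.float64(122.0), array([344.4, 408. ,  21. ]))
25.9917
```

View pics/b1.png

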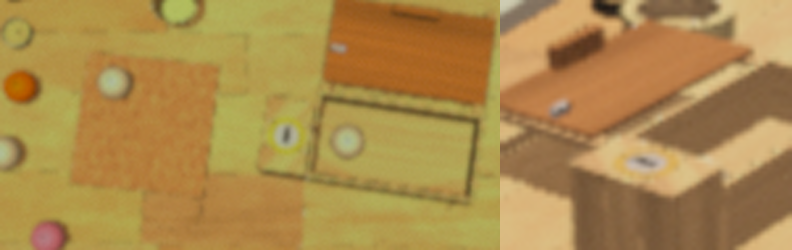

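The first candle stands in the case (crop (348,140)). The knocked candle is still creeping towards the table edge, so I take it next, closing the jaws along its direction of motion.

```bash
python3 - <<'E'
from h import *
def far():
    t=sensors.read_state()['t']; b=[x for x in balls() if x[2][1]>420]; return t,b[0][2][:2]
t0,a=far(); ctrl.hold(0.4); t1,b=far(); v=(b-a)/(t1-t0); print(t0,a,t1,b,v)
v[np.abs(v)>15]=0
R=down(np.deg2rad(82.07)); tgt=b+v*4.; g=np.array([*tgt,32.])
ctrl.gripper_to(85)
ctrl.move_ptp(g+[0,0,60],R); print(sensors.read_state()['t'])
if ctrl.move_l(g,vel=90,threshold=8): print('touch',sensors.read_state()['eef_pos'])
else:
    ctrl.gripper_to(30,force=25); s=sensors.read_state(); print(s['t'],s['grip_width'],s['grasp_force'],s['eef_pos'])
    if s['grip_width']>35: ctrl.move_l(s['eef_pos']+[0,0,130],vel=150); s=sensors.read_state(); print(s['grip_width'],s['t'])
E
```

```text
25.9917 [450.  466.7] 26.4917 [449.9 466.6] [-0.2 -0.2]
29.8917
31.1833 41.37351422350887 25.171169266104698 [449.55616136 465.99449201  32.91044898]
41.6741993726219 32.2083
```

```bash
python3 - <<'E'
from h import *
place_ball(-60,zc=28)
q=sensors.read_state()['q'].copy(); q[0]=-1.0; ctrl.set_joints(q)
for b in balls(): print(b)
E
```

```text
place False [454.  -91.4  40.2] [ 0.7  0.2 -0.5] 41.57991104762063
(array([543. , 329. ,  27.7]), np.float64(2.1), array([543.2, 329.8,  21. ]))
(array([391.4, 419.4, 111.9]), np.float64(119.9), array([344. , 407.6,  21. ]))
```

```bash
python3 - <<'E'
from h import *
pick_ball((543.3,329.9)); place_ball(0)
q=sensors.read_state()['q'].copy(); q[0]=-1.0; ctrl.set_joints(q)
T,d=optics.grab_frame("top"); S,_=optics.grab_frame("scene"); np.savez("top3.npz",p=T,d=d)
cv2.imwrite("pics/b2.png",cv2.resize(T[150:245,130:320,::-1],(800,400),interpolation=cv2.INTER_CUBIC))
print(sensors.read_state()['t'])
E
```

```text
grip 41.69778004172896 25.57722967118025 [544.1 330.2  32.1]
lifted 41.789837361477566
place False [462.5 -32.   35.4] [-0.6 -0.4  2.6] 42.0302702243237
50.9583
```

View pics/b2.png

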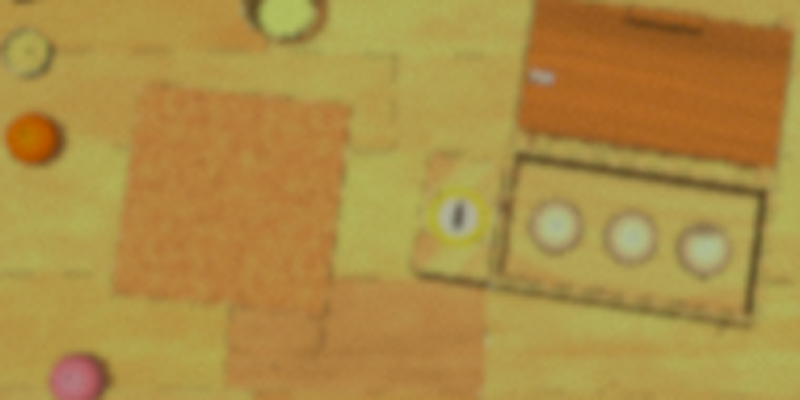

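All three candles stand in a row in the case at (556,226), (630,237) and (704,248). I close the lid.

```bash
python3 - <<'E'
from h import *
R=down(TH); H=np.array([523.,-40.9,93.7])+CX*108
ctrl.move_ptp(H+[0,0,80],R); ctrl.gripper_to(50)
print(ctrl.move_l(H,vel=80,threshold=8))
ctrl.gripper_to(0,force=30); s=sensors.read_state(); p0=s['eef_pos']; print(s['grip_width'],p0)
print(ctrl.move_l(p0-CX*105,vel=70,threshold=15),(sensors.read_state()['eef_pos']-p0)@CX)
print(ctrl.move_l(p0-CX*145,vel=30,threshold=15)); s=sensors.read_state(); print((s['eef_pos']-p0)@CX,s['force'],s['grip_width'],s['eef_pos'])
ctrl.gripper_to(45); ctrl.move_l(sensors.read_state()['eef_pos']+[0,0,120],vel=200)
q=sensors.read_state()['q'].copy(); q[0]=-1.2; ctrl.set_joints(q)
T,d=optics.grab_frame("top"); np.savez("top4.npz",p=T,d=d)
h=cv2.cvtColor(T,cv2.COLOR_RGB2HSV).astype(int)
m=np.zeros((384,512),np.uint8); m[150:235,240:325]=((h[...,0]<=19)&(h[...,1]>175))[150:235,240:325]
c=cv2.convexHull(max(cv2.findContours(m,0,1)[0],key=cv2.contourArea)).reshape(-1,2)
W=np.array([plane("top",*x,64)[:2] for x in c],np.float32); r=cv2.minAreaRect(W); D=np.array([*r[0],0])-CASE; print('lid',r,D@CX,D@CY)
print(sensors.read_state()['t'])
E
```

```text
False
11.116242208048565 [630.31285194 -55.87522919  94.35719736]
False -105.28142861898532
True
-123.24720987745529 [ 2.8873574  -0.76297001  0.07877084] 11.386025504992805 [508.26890232 -38.69439291  94.35608228]
lid ((460.72491455078125, -32.49113464355469), (204.69674682617188, 111.99073028564453), 81.48262023925781) -1.2284593532011037 -0.7577315104713166
59.6333
```

The lid is shut against its stop. Now the key: closing axis at 118.8°, across the bow's thickness.

```bash
cat >> h.py <<'E'
SA=np.deg2rad(28.84); STAND=np.array([522.,-315.8,34.])
E
python3 - <<'E'
from h import *
R=down(SA+np.pi/2); g=STAND.copy(); g[2]=66
q=ctrl.solve_ik(g+[0,0,100],R); print(q)
ctrl.move_ptp(g+[0,0,100],R); ctrl.gripper_to(45)
f0=sensors.read_state()
print(ctrl.move_l(g,vel=60,threshold=6))
s=sensors.read_state(); print(s['q'].round(2),s['eef_pos'],s['force'])
T,_=optics.grab_frame("scene")
ctrl.gripper_to(0,force=30); ctrl.hold(.3); s=sensors.read_state(); print(s['grip_width'],s['grasp_force'],s['eef_pos'],s['force'],s['wrist_torque'])
T2,_=optics.grab_frame("scene")
cv2.imwrite("pics/k1.png",np.hstack([cv2.resize(x[140:195,270:330,::-1],(390,358),interpolation=cv2.INTER_CUBIC) for x in (T,T2)]))
E
```

```text
[-6.85838105e-01  3.63653806e-01  1.53721056e+00 -4.44089210e-16
  1.24072829e+00 -2.75998739e+00]
False
[-0.69  0.49  1.59 -0.    1.06 -2.76] [ 522.28298478 -316.02713647   66.46495705] [-0.28246748 -0.26380495  0.60966833]
9.74171567314041 29.662254452705383 [ 523.25063323 -317.64309029   66.79204642] [ 2.62022846 -5.01266618 -2.25576999] [-0.86524352 -0.47252984 -0.00513762]
```

View pics/k1.png

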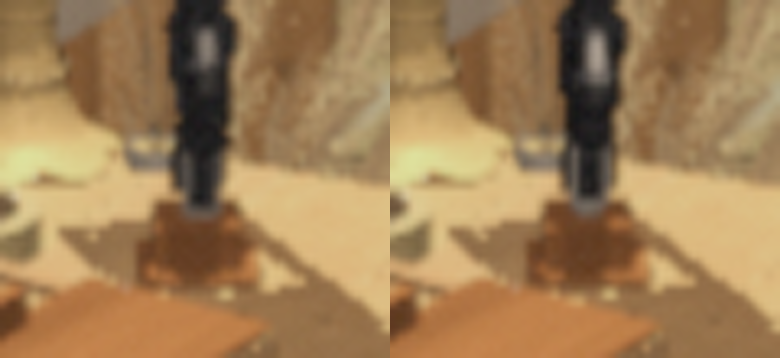

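The bow is held (9.7 mm). The side force shows the key sits about 2 mm off my estimate, so I relax the tool onto it before lifting.

```bash
python3 - <<'E'
from h import *
n=np.array([-np.cos(np.deg2rad(61.16)),np.sin(np.deg2rad(61.16)),0]); x=np.array([np.cos(SA),np.sin(SA),0])
c=np.array([522.,-315.8,66.])
for k in range(4):
    c=c-n*1.0; ctrl.move_l(c,vel=20); ctrl.hold(.2); s=sensors.read_state()
    print(k,c.round(2),(s['eef_pos']-c).round(2),s['force'].round(2),round(s['force']@n,2),round(s['force']@x,2),s['wrist_torque'].round(2))
    if s['force']@n>-1.5: break
E
```

```text
0 [ 522.48 -316.68   66.  ] [ 0.79 -1.05  0.74] [ 3.55 -5.2  -0.03] -6.27 0.61 [-0.9  -0.46  0.01]
1 [ 522.96 -317.55   66.  ] [ 0.35 -0.3   0.41] [ 2.39 -3.31  2.45] -4.06 0.49 [-0.68 -0.4  -0.04]
2 [ 523.45 -318.43   66.  ] [-0.14  0.4  -0.04] [ 1.59 -1.84  3.7 ] -2.37 0.5 [-0.26 -0.23 -0.06]
3 [ 523.93 -319.3    66.  ] [-0.55  1.02 -0.13] [-0.07 -0.09  5.47] -0.05 -0.11 [ 0.19  0.   -0.05]
```

```bash
python3 - <<'E'
from h import *
s=sensors.read_state(); p=s['eef_pos']; print(p)
c=np.array([523.7,-318.9,66.])
ctrl.gripper_to(0,force=60)
for dz in (5,15,32,80): 
    ctrl.move_l(c+[0,0,dz],vel=40); s=sensors.read_state(); print(dz,s['eef_pos'].round(2),s['force'].round(2),s['grip_width'].round(2))
# look at key hanging
R=down(SA+np.pi/2)
T,d=optics.grab_frame("top"); S,_=optics.grab_frame("scene"); np.savez("k5.npz",S=S,T=T)
e=s['eef_pos']; print(proj("scene",e),proj("scene",e-[0,0,60]))
u,v=proj("scene",e-[0,0,40]).astype(int)
cv2.imwrite("pics/k2.png",cv2.resize(S[v-28:v+28,u-30:u+30,::-1],(600,560),interpolation=cv2.INTER_CUBIC)); print(u,v,s['t'])
E
```

```text
[ 523.38340153 -318.28100147   65.87099095]Traceback (most recent call last):
  File "<stdin>", line 6, in <module>
AttributeError: 'float' object has no attribute 'round'
```

```bash
python3 - <<'E'
from h import *
c=np.array([523.7,-318.9,66.])
for dz in (5,15,32,80): 
    ctrl.move_l(c+[0,0,dz],vel=40); s=sensors.read_state(); print(dz,s['eef_pos'].round(2),s['force'].round(2),round(s['grip_width'],2))
T,d=optics.grab_frame("top"); S,_=optics.grab_frame("scene"); np.savez("k5.npz",S=S,T=T)
e=s['eef_pos']
u,v=proj("scene",e-[0,0,40]).astype(int)
cv2.imwrite("pics/k2.png",cv2.resize(S[v-28:v+28,u-30:u+30,::-1],(600,560),interpolation=cv2.INTER_CUBIC)); print(u,v,s['t'])
E
```

```text
5 [ 523.11 -318.34   70.39] [-0.26  0.79  0.5 ] 9.07
15 [ 523.87 -318.88   81.56] [ 0.25 -0.22 -0.18] 9.19
32 [ 523.77 -318.94   98.3 ] [-0.27 -0.   -0.05] 9.32
80 [ 523.48 -318.74  145.6 ] [ 0.03 -0.42  0.66] 9.16
300 153 69.6083
```

View pics/k2.png

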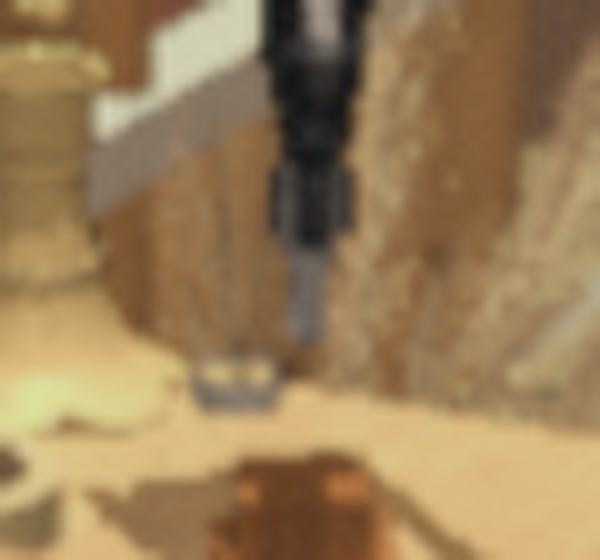

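The key hangs upright in the jaws with its blade tip at crop (305,340). I take it over the lock and try a guarded descent.

```bash
cat >> h.py <<'E'
def try_insert(xy,ax,ay,zgo,n0=4.,verbose=True):
    """guarded descent at xy; returns final tcp z"""
    R=down(np.arctan2(ay[1],ay[0])); g=np.array([*xy[:2],zgo])
    t=ctrl.move_l(g,rot=R,vel=18,threshold=n0); s=sensors.read_state()
    if verbose: print(np.round(xy[:2],2),t,s['eef_pos'].round(2),'f',round(s['force']@ax,2),round(s['force']@ay,2),round(s['force'][2],2))
    return t,s
E
python3 - <<'E'
from h import *
R=down(TH+np.pi/2); L=LOCK.copy()
ctrl.move_l([523.7,-318.9,190],vel=150)
ctrl.move_ptp([L[0],L[1],190],R); ctrl.move_l([L[0],L[1],142],vel=80); ctrl.hold(.3)
s=sensors.read_state(); print(s['q'].round(2),s['eef_pos'],s['force'],s['t'])
S,_=optics.grab_frame("scene"); T,_=optics.grab_frame("top")
u,v=proj("scene",L).astype(int); print(proj("scene",L)-[u-25,v-30], proj("scene",s['eef_pos']-[0,0,60])-[u-25,v-30])
cv2.imwrite("pics/k3.png",cv2.resize(S[v-30:v+20,u-25:u+25,::-1],(600,600),interpolation=cv2.INTER_CUBIC))
t,s=try_insert(L,CX,CY,118)
E
```

```text
[ 0.04  0.14  1.87  0.    1.13 -1.39] [471.76949609 104.16127021 142.5348626 ] [ 0.09213394 -0.21680298 -0.20912813] 72.7667
[25.71383236 30.708998  ] [25.52795917 28.05117223]
[471.4 104.1] True [471.09 103.41 127.03] f 1.31 -1.36 -0.09
```

View pics/k3.png

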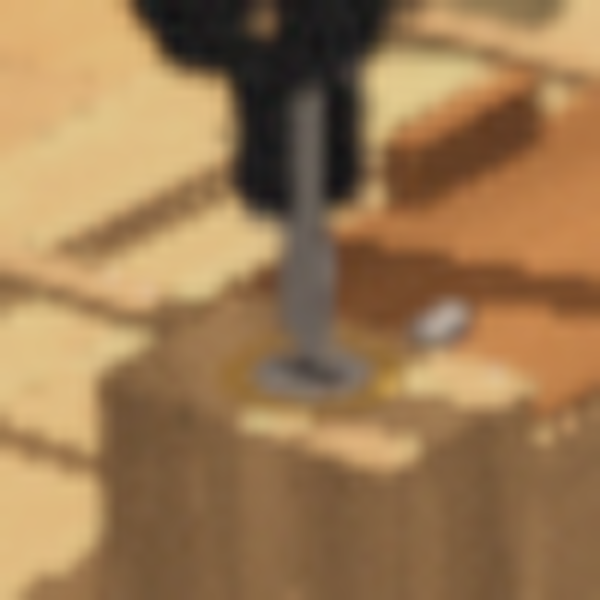

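The tip is already about 7 mm below the lock face, so it has entered the keyway. I continue down, stepping sideways in the direction of the side force.

```bash
python3 - <<'E'
from h import *
R=down(TH+np.pi/2)
xy=np.array([471.4,104.1,0]); 
for k in range(14):
    s=sensors.read_state(); f=s['force']; z=s['eef_pos'][2]
    for ax in (CX,CY):
        w=f@ax
        if abs(w)>.7: xy=xy+ax*np.clip(.35*w,-.8,.8)
    ctrl.move_l([xy[0],xy[1],z+.5],rot=R,vel=15); 
    t,s=try_insert(xy,CX,CY,105,n0=5.)
    if s['eef_pos'][2]<107.5 : break
print(s['eef_pos'],s['force'],s['wrist_torque'],s['t'],s['grip_width'])
E
```

```text
[471.79 103.57] True [471.04 102.93 111.38] f -0.01 -0.3 -0.51
[471.79 103.57] True [472.51 102.95 105.88] f 0.0 -0.82 4.2
[472.51051431 102.95331364 105.88138738] [-0.11236575 -0.81669019  4.20400424] [-0.06702457  0.12044312 -0.02734657] 75.45 9.080357972811528
```

The key is fully down: the TCP is at 105.9, which puts the tip 28 mm below the mouth. Now I turn it clockwise while watching torque and side force.

```bash
cat >> h.py <<'E'
def turn(a0,a1,xy,step=.1,tmax=.6,z=105.6):
    """yaw the tool from a0 to a1 (rad, relative to home), relaxing side force; stops at torque tmax"""
    n=int(np.ceil(abs(a1-a0)/step)); a=a0
    for b in np.linspace(a0,a1,n+1)[1:]:
        ctrl.move_l([xy[0],xy[1],z],rot=down(TH+np.pi/2+b),vel=20); a=b
        s=sensors.read_state(); f=s['force'].copy(); f[2]=0; m=s['wrist_torque'][2]
        print(round(b,2),s['eef_pos'].round(2),f[:2].round(2),'fz',round(s['force'][2],1),'mz',round(m,3))
        w=np.linalg.norm(f)
        if w>1.5: xy=xy+f/w*min(.6,.2*w)
        if abs(m)>tmax: break
    return a,xy
E
python3 - <<'E'
from h import *
ctrl.gripper_to(0,force=90)
a,xy=turn(0,-1.2,np.array([472.1,103.3,0]))
a,xy=turn(a,-1.55,xy,step=.05,tmax=.5)
print(a,xy,sensors.read_state()['t'])
np.save("turn.npy",[a,*xy])
E
```

```text
-0.1 [472.51 102.86 105.94] [-0.88 -3.32] fz 5.3 mz 0.074
-0.2 [472.31 102.43 105.92] [-1.16 -3.84] fz 4.9 mz 0.036
-0.3 [472.1  102.08 105.89] [-1.78 -2.75] fz 4.8 mz 0.047
-0.4 [472.05 101.91 105.96] [ 0.66 -1.4 ] fz 4.9 mz 0.018
-0.5 [472.06 101.8  105.92] [ 0.16 -0.44] fz 5.3 mz 0.028
-0.6 [472.07 101.74 105.94] [ 0.2  -0.05] fz 5.4 mz 0.04
-0.7 [472.05 101.71 105.9 ] [-0.83 -1.19] fz 4.7 mz 0.079
-0.8 [472.06 101.66 105.94] [-0.05 -0.34] fz 6.0 mz 0.03
-0.9 [472.07 101.62 105.92] [-0.23 -0.38] fz 5.6 mz 0.01
-1.0 [472.05 101.59 105.92] [-0.62  0.08] fz 5.4 mz 0.027
-1.1 [472.01 101.55 105.93] [0.26 0.24] fz 4.7 mz 0.051
-1.2 [472.   101.48 105.94] [-0.24 -1.34] fz 5.8 mz -0.011
-1.24 [471.97 101.5  105.91] [ 0.3  -1.35] fz 5.2 mz 0.013
-1.29 [471.96 101.46 105.9 ] [ 0.52 -0.46] fz 5.5 mz 0.064
-1.33 [471.97 101.45 105.92] [ 0.03 -1.15] fz 5.8 mz 0.08
-1.38 [471.94 101.45 105.91] [-1.04 -1.48] fz 6.3 mz -0.019
-1.42 [471.9  101.35 105.91] [ 0.39 -0.75] fz 4.9 mz 0.015
-1.46 [471.86 101.36 105.91] [-0.22 -0.57] fz 5.7 mz 0.126
-1.51 [471.82 101.33 105.88] [ 0.67 -0.54] fz 4.9 mz 0.153
-1.55 [471.84 101.32 105.92] [ 1.15 -0.29] fz 5.7 mz 0.33
-1.55 [471.3716484  101.06428993   0.        ] 80.6667
```

The torque climbs past −1.46 rad, which is the stop. I press a little further, hold, and look at the bolt.

```bash
python3 - <<'E'
from h import *
a,*xy=np.load("turn.npy"); xy=np.array(xy)
a,xy=turn(a,-1.68,xy,step=.04,tmax=.7); ctrl.hold(.3)
print(a,sensors.read_state()['wrist_torque'][2]); np.save("turn.npy",[a,*xy])
S,_=optics.grab_frame("scene"); u,v=proj("scene",LOCK).astype(int)
cv2.imwrite("pics/bolt.png",cv2.resize(S[v-30:v+20,u-25:u+35,::-1],(600,500),interpolation=cv2.INTER_CUBIC))
E
```

```text
-1.58 [471.83 101.32 105.91] [-0.39 -0.3 ] fz 5.0 mz 0.45
-1.62 [471.82 101.31 105.92] [-0.13 -0.03] fz 5.4 mz 0.675
-1.65 [471.89 100.85 105.92] [ 0.02 -1.88] fz 5.9 mz 0.574
-1.68 [471.86 100.74 105.9 ] [ 0.13 -0.59] fz 5.6 mz 0.778
-1.68 0.7455082783469208
```

View pics/bolt.png

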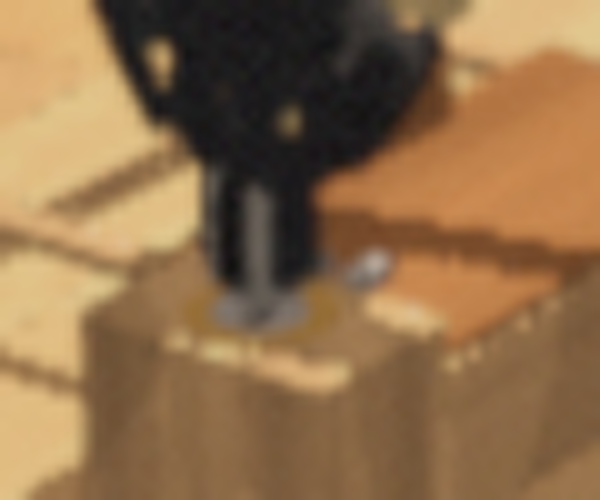

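The key is hard against the stop; the steel plate on the lid is at (370,265), and torque is the better evidence here. I turn back home.

```bash
python3 - <<'E'
from h import *
a,*xy=np.load("turn.npy"); xy=np.array(xy)
a,xy=turn(a,-.1,xy,step=.16,tmax=3)
a,xy=turn(a,.3,xy,step=.05,tmax=.3)
ctrl.hold(.3); np.save("turn.npy",[a,*xy]); print(a,sensors.read_state()['t'])
E
```

```text
-1.52 [471.88 101.07 105.93] [-0.73  0.26] fz 4.4 mz 0.137
-1.36 [471.82 101.08 105.92] [0.01 0.72] fz 5.1 mz -0.019
-1.21 [471.81 101.07 105.92] [-0.45  0.66] fz 6.0 mz 0.003
-1.05 [471.95 101.2  105.92] [0.03 0.4 ] fz 4.8 mz 0.059
-0.89 [471.99 101.2  105.92] [0.68 1.55] fz 5.1 mz 0.019
-0.73 [472.05 101.35 105.92] [1.62 0.84] fz 6.0 mz 0.022
-0.57 [472.16 101.46 105.93] [0.62 0.08] fz 5.8 mz -0.028
-0.42 [472.15 101.52 105.9 ] [0.22 2.05] fz 6.3 mz -0.046
-0.26 [472.19 101.69 105.9 ] [-0.02 -0.87] fz 5.9 mz -0.028
-0.1 [472.19 101.77 105.92] [ 0.21 -0.52] fz 5.6 mz -0.025
-0.05 [472.18 101.79 105.91] [0.22 0.3 ] fz 5.5 mz -0.003
0.0 [472.2  101.81 105.91] [0.03 0.18] fz 6.4 mz -0.005
0.05 [472.17 101.85 105.89] [0.92 0.27] fz 5.2 mz 0.007
0.1 [472.18 101.88 105.92] [0.8  1.36] fz 5.5 mz 0.01
0.15 [472.21 101.94 105.89] [-0.38  0.58] fz 6.3 mz 0.042
0.2 [472.21 101.93 105.91] [-0.06  0.35] fz 6.6 mz -0.167
0.25 [472.3  101.91 105.91] [-0.02 -0.45] fz 5.7 mz -0.278
0.3 [472.29 101.91 105.9 ] [-0.51 -0.18] fz 6.7 mz -0.559
0.3 87.4
```

The home stop is found. I relax to mid-play, withdraw, and take the key back to its stand.

```bash
python3 - <<'E'
from h import *
a,*xy=np.load("turn.npy"); xy=np.array(xy)
a,xy=turn(a,.02,xy,step=.1,tmax=9)
for z in (112,125,140,190):
    ctrl.move_l([xy[0],xy[1],z],vel=40 if z<150 else 120); s=sensors.read_state(); print(z,s['eef_pos'].round(2),s['force'].round(2))
T,_=optics.grab_frame("top")
R=down(SA+np.pi/2); kx=np.array([np.cos(SA),np.sin(SA),0]); kn=np.array([-np.sin(SA),np.cos(SA),0])
c=np.array([523.6,-318.6,0])
ctrl.move_ptp([*c[:2],150],R); ctrl.move_l([*c[:2],102],vel=80); ctrl.hold(.3)
print(sensors.read_state()['eef_pos'])
t,s=try_insert(c,kx,kn,66,n0=4)
print(s['eef_pos'],s['t'])
E
```

```text
0.21 [472.33 101.93 105.91] [ 0.38 -0.02] fz 6.1 mz -0.147
0.11 [472.3  101.88 105.89] [-0.33  0.92] fz 5.7 mz -0.012
0.02 [472.28 101.87 105.89] [0.04 0.11] fz 6.8 mz -0.018
112 [471.25 101.85 111.5 ] [-0.16 -0.87  0.03]
125 [472.19 101.88 125.34] [-0.01 -0.77 -0.4 ]
140 [472.27 101.85 140.36] [-0.37  0.06 -0.61]
190 [471.71 101.84 189.62] [-0.77  0.23  0.14]
[ 523.92798942 -318.89300855  102.64126425]
[ 523.6 -318.6] False [ 523.68 -318.66   66.16] f -0.06 0.62 0.08
[ 523.68074558 -318.65680241   66.15752052] 94.8417
```

The key is seated at the same height it started from. I release, retreat and verify.

```bash
python3 - <<'E'
from h import *
ctrl.gripper_to(40); ctrl.move_l([523.6,-318.6,190],vel=100)
q=sensors.read_state()['q'].copy(); q[0]=1.0; q[5]=0; ctrl.set_joints(q)
T,_=optics.grab_frame("top"); 
q[0]=-1.5; ctrl.set_joints(q); S,_=optics.grab_frame("scene"); T2,_=optics.grab_frame("top")
a=cv2.resize(T2[150:235,200:390,::-1],(760,340),interpolation=cv2.INTER_CUBIC)
b=cv2.resize(S[150:230,215:325,::-1],(350,255),interpolation=cv2.INTER_CUBIC); c=cv2.resize(T2[180:220,225:290,::-1],(410,255),interpolation=cv2.INTER_CUBIC)
cv2.imwrite("pics/end.png",np.vstack([a,np.hstack([b,c])])); print(sensors.read_state()['t'])
E
```

```text
104.0083
```

View pics/end.png

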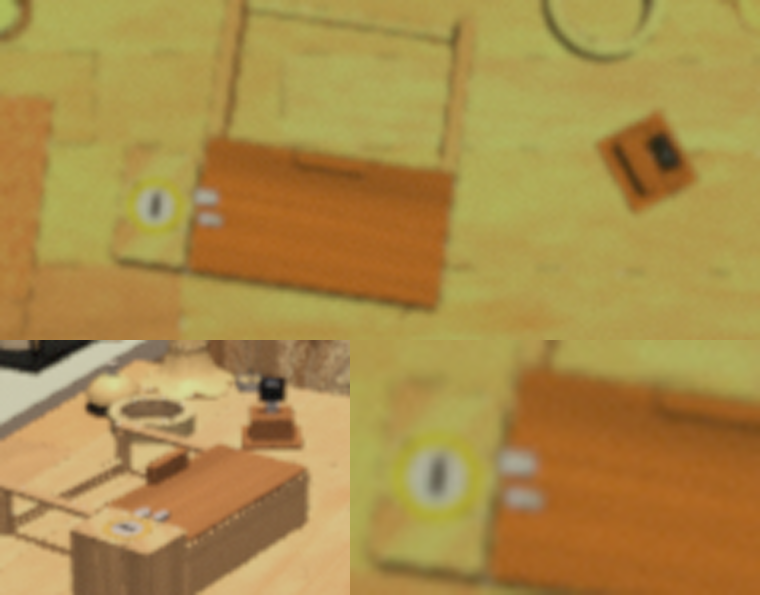

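The lid is shut. Beside the strike plate at (207,218) a second steel piece, the bolt, now shows over the lid at (206,197). The keyway is home and the key stands upright in its stand at (663,152). I hand it in.

```bash
python3 -c "
from plant import ctrl
print(ctrl.finish_job())"
```

```text
the job is handed in; nothing more can be done
None
```

The job is handed in, though no verdict came back: all three candles present are in the case, the lid is shut with the bolt out over it, the lock is home, the key is back upright in its stand, and I never touched the cup or the tape.

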